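# Hold a flat scraper in the guarded honing unit

## Robot

A 7-joint arm with a two-finger parallel gripper is mounted at the origin on a cart in front of the work surface, level with it; the furniture and walls round the work are solid. World frame = base frame: x ahead of the robot, y to its left, z up, the work surface at z = 0. Lengths are in m, angles in rad, forces in N, time in s.
With the tool pointing down it reaches from about 0.4 to 0.925 m from the base axis. Payload 5.6 kg.
Tool frame: the origin (TCP) lies at the very end of the fingers, on their centre line; the grasp point (between the pads) lies 19 mm behind it (arm.hold_point_z is the distance from the TCP to the grasp point, in m); z points along the fingers, y is the direction in which the jaws open and shut (so a half turn about z gives the same grasp; the last joint's range is limited). The gripper opens to 85 mm and grips with 20 to 120 N. Pads are 22 mm wide; open, the fingers measure 114 mm over their backs; the gripper's body (76 mm by 85 mm) begins 54 mm behind the grasp point. The pads swing forward as they close: fully open they stand 13 mm farther back than shut.
Start: joints at [-1.171, 0.468, -0.012, 1.603, 0.006, 1.071, -0.056], TCP at [0.279, 0.587, 0.231] pointing down, gripper open.
Joint ranges: [-2.53, 2.53], [-0.31, 2.02], [-1.57, 1.55], [0.28, 2.44], [-1.29, 4.43], [0.15, 1.84], [-2.92, 2.92]. Speed limits (rad/s): [2.57, 2.57, 3.14, 3.14, 3.14, 3.14, 3.14].

## Interface

Orientations are given as a rotation vector (axis times angle).
In Python, from bench import state, optics, sign_off, arm gives the robot as it stands.
- The arm moves only by the tool arm_command, never from a script. Its argument "motion" is one flat list of numbers, 6 for each row, row after row: the shift along the tool's x, y, z in mm, then the turn, a rotation vector about the tool's x, y, z in rad. In form: [tx, ty, tz, wx, wy, wz, tx, ty, tz, wx, wy, wz, ...]. A call has 1 to 12 rows; each row is the pose to reach, as a shift and turn from the pose commanded when the call began, along the tool's axes at that moment; what a row does not reach only later rows make up. A row lasts 1/12 s, in which the tool goes at most 41.7 mm and 7.16 degrees, less where a joint would pass 70% of its speed; a pose out of reach is approached as far as the arm can. A call with a gripper value outside its range is refused whole. "gripper" is the closure, from -1 (fully open) to 1 (shut), set as the call begins (left out, the last holds). The fingers move at their own pace and stop on an object; "squeeze" is the grip in N (left out, the last holds). Time passes only in rows, so rows that repeat a pose let the fingers close. It gives the time, the measured TCP pose, the force and the opening at its end, in the units of the state.
- state(): the state, without advancing time (a new reading comes with each control period).
- optics.camera(name): name is "side" or "top"; returns the picture (420x560x3 uint8, red, green, blue); there is no depth.
- optics.camera_info(name): a dict with "intrinsics" (3x3 intrinsics, pixels), "pose" (4x4, takes a point from camera to world coordinates). Camera axes: x right, y up, looking along -z (the intrinsics and any distortion apply to the point x, -y, -z); pixel columns grow to the right and rows downward; lengths in m; the calibration is good to about 2 mm. A picture is of the moment at which its call begins. camera_info takes no time and is no camera call.
- sign_off(): hands the job in, once; it reports no verdict.
The state is a dict: "t": time; "joints": joint angles; "joint_vel": joint speeds; "effort": joint torques, N m; "position": TCP position; "eef_rot": TCP orientation; "wrist_force": force on the tool from outside, world axes, zero at the start; "wrist_torque": the same for the moment, N m; "width": opening from 0.0 (shut) to 1.0 (fully open).
Only numpy, scipy, OpenCV 4.12 (cv2) and the standard library are available. Lean on these libraries where they do the work, as an engineer would, in place of code of your own. Each camera call takes 0.05 s, during which the arm holds its last target. There are 200 camera calls.

## Task

Press the ajar guard of the honing unit down until it is fully shut, then take the scraper with the widest blade from the rack, pass its blade straight down through the slot in the guard and gently push the sprung honing plate underneath about half-way down its travel. Finish while still gripping the scraper and holding it upright and pressed there: do not let go. Leave the other two scrapers in the rack and do not push the other things on the bench about.

Things in the scene. Friction and masses are not known exactly. Their poses are not given: they have to be found in the camera images.
- unit: the honing unit: grey box on four rubber feet, fixed to the bench, 156 x 156 mm, 85 mm high without its guard. Origin: centre of its underside on the bench; z up, x from its front (dial, switch) to its back (hinge), y to its left. With the guard shut the slot is upright and lies on the unit's z axis, its mouth 107 mm above the bench.
- guard (a joint): opening of the guard in rad, 0 fully shut, to 0.6. Aluminium lid 150 mm deep, 156 wide, 6 thick, with two clear panes and a steel block 16 mm higher that holds the slot. Its level hinge runs along the unit's y, 72 mm behind the unit's z axis, 85 mm up; its front edge rises. Stiff: it stays where left, about 5 N down on the pad moves it; stops hard when shut.
- guard_pad (a point): centre of the top of the black rubber thumb pad (22 x 60 mm) on the guard's front lip, the place to press; 134 mm in front of the hinge. It moves with the guard: when shut it is 62 mm in front of the unit's z axis and 94 mm above the bench.
- guard_slot (a point): centre of the slot's mouth, on top of the guard's steel block (56 x 68 mm), 72 mm in front of the hinge; moves with the guard. The slot is 8 mm wide along the guard's x, 27 mm along its y, 22 mm long, open below into the hollow box, with a 4 mm bevel round its mouth. With the guard shut its axes are the unit's.
- plate (a joint): how far the sprung honing plate (52 x 62 mm, inside the unit under the slot) is pushed down, in m: 0 untouched, its top then 57 mm below the slot's mouth and 50 mm above the bench; 0.010 at its hard stop. Gives from 5 N, 8.5 N at half travel (0.005), 12 N at the end; springs back when released.
- rack: wooden rack fixed to the bench: board 46 x 200 mm, top 92 mm above the bench, between two end panels 12 mm thick and as high. Origin: centre of its underside; z up. Three upright slots (12 x 31 mm) at -62, 0, +62 mm along its y hold the scrapers in any order, blades hanging through the board, handles standing on it.
- wide_scraper_grip (a point): where to grip the scraper with the widest blade: in its handle, 115 mm above the blade's end, 40 mm above the handle's foot, 30 mm below its top. Flat-sided wooden handle 24 (x) by 32 (y) by 70 mm (z), the largest of the three; steel blade 6 mm thick (x), 25 wide (y), 75 long, square end. 0.11 to 0.23 kg. z points up, from blade to handle; in the rack its axes are the rack's.
- wide_scraper_tip (a point): middle of the lower end of that scraper's blade; 115 mm below the grip point, 17 mm above the bench in the rack.
- middle_scraper_grip (a point): grip point, 38 mm above the foot of the handle (22 x 26 x 66 mm) of a scraper with a 16 mm wide blade; its top is 158 mm above the bench; stays in the rack.
- narrow_scraper_grip (a point): grip point, 36 mm above the foot of the handle (20 x 22 x 62 mm) of a scraper with a 10 mm wide blade; its top is 154 mm above the bench; stays in the rack.
- needle_file: needle file with a white handle, 179 mm long, 12 mm high, lying in front of the rack; bystander.
- side_cutters: blue side cutters, 128 mm long, 12 mm high, lying in front of the unit; bystander.
- tea_mug: white mug, 91 mm high, behind the unit; bystander.
- marker: white marker pen with a black cap, 135 mm long, 16 mm high, lying behind the unit; bystander.
- powder_jar: square clear jar of grey powder with a black lid, 146 mm high, behind the rack; bystander.
- paint_pot: low white pot with a lid, 90 mm across and 32 mm high, behind the rack; bystander.

How it is judged:
On the way, in this order (a step that is already met when the one before it is completed fails the run):
1. the guard is pressed fully shut, before any blade is in it (value of joint guard below 0.015 rad), for 0.2 s.
2. the wide scraper's blade has passed through the slot of the shut guard (value of joint guard below 0.015 rad and horizontal distance between wide_scraper_tip and unit below 0.006 m and z of wide_scraper_tip in the frame of unit below 0.08 m and angle between wide_scraper_tip's own z axis and vertical below 0.1 rad), for 0.1 s.
At the end, for the whole second after the job is handed in: For the last second: guard shut (0.015 rad); wide scraper gripped (over 3 N), upright (0.1 rad), its blade end on the plate within 6 mm of the slot's axis; plate held 2 to 8.5 mm down (its spring would push it back if let go); the other two scrapers still in the rack (moved under 12 mm) (value of joint guard below 0.015 rad and value of joint plate between 0.002 and 0.0085 m and horizontal distance between wide_scraper_tip and unit below 0.006 m and z of wide_scraper_tip in the frame of unit below 0.05 m and angle between wide_scraper_tip's own z axis and vertical below 0.1 rad and contact force between the fingers and wide_scraper above 3 N and distance of each of middle_scraper_grip, narrow_scraper_grip from where it was at the start of the episode below 0.012 m); the arm keeps its last pose, push and grip.
It fails at once if the wide scraper is rammed into the unit (over 45 N) (contact force between wide_scraper and unit above 45 N).
It fails at once if one of the bystanders on the bench is pushed more than 30 mm (distance of any of needle_file, side_cutters, tea_mug, marker, powder_jar, paint_pot from where it was at the start of the episode above 0.03 m).
It fails at once if another scraper is pulled out of the rack (distance of any of middle_scraper_grip, narrow_scraper_grip from where it was at the start of the episode above 0.04 m).
It also fails if it takes over 58 s, if anything falls off the work surface, if the arm or the gripper's body presses on something with over 40 N, if the wrist force passes 120 N, or if a joint passes its speed limit or range.

## Working session

There is one attempt and no reset: what is moved stays moved. The work goes in short steps, Python scripts to look and compute and a tool call to move; the robot and the scene stay as the last step left them, time stands still between calls to the robot, and variables do not carry over. Pictures are saved under pics/ and viewed, about 8 in all and at most 12, crops included, and the job is handed in when it is done.

Besides the shell and the picture viewer there is one more tool, called after "Emit:" as name(argument=value, ...) on one line, values as JSON. arm_command: Moves the arm, as the interface text tells. Its arguments: {"type":"object","properties":{"motion":{"type":"array","items":{"type":"number"}},"gripper":{"type":"number"},"squeeze":{"type":"number"}},"required":["motion"]}

```bash
mkdir -p pics; python3 - <<'E'
from bench import state, optics, arm
import cv2
print(state(), arm.hold_point_z)
for n in("top","side"):
    i=optics.camera_info(n); print(n,i["intrinsics"],i["pose"],[k for k in i])
    cv2.imwrite(f"pics/{n}0.png",cv2.resize(optics.camera(n)[:,:,::-1],(800,600),interpolation=cv2.INTER_CUBIC))
E
```

```text
{'t': 0.0, 'joints': array([-1.17102127,  0.46842198, -0.01160648,  1.60364977,  0.00602086,
        1.07137511, -0.05627258]), 'joint_vel': array([-0.0016596 ,  0.00065695,  0.00090316, -0.00033523,  0.00044202,
        0.00051744, -0.00128175]), 'effort': array([ 8.78491937e-05, -5.32384157e+01,  2.12744105e-02, -2.51293981e+01,
        1.12842716e-02,  8.00014328e-03, -2.03618737e-05]), 'position': array([0.27831411, 0.58677464, 0.23029843]), 'eef_rot': array([-6.89820112e-01, -3.06465573e+00,  2.82941972e-03]), 'wrist_force': array([-0.27084981,  0.33360788,  0.07173761]), 'wrist_torque': array([-0.00665795,  0.02367072, -0.00220499]), 'width': 0.9978844950687439} 0.0187
top [[542.61815928   0.         284.94977347]
 [  0.         542.61815928 213.82907451]
 [  0.           0.           1.        ]] [[-0.02952286  0.99479001 -0.09757682  0.46052672]
 [-0.99954761 -0.02994215 -0.0028352   0.21962789]
 [-0.00574209  0.09744897  0.99522396  1.21740862]
 [ 0.          0.          0.          1.        ]] ['intrinsics', 'pose']
side [[393.10153072   0.         281.16182092]
 [  0.         393.10153072 209.85972254]
 [  0.           0.           1.        ]] [[-0.98842419  0.0947795  -0.11846715  0.47420097]
 [-0.15098577 -0.53801791  0.82930092  0.93492354]
 [ 0.01486328  0.83758795  0.54610028  0.58177837]
 [ 0.          0.          0.          1.        ]] ['intrinsics', 'pose']
```

View pics/top0.png

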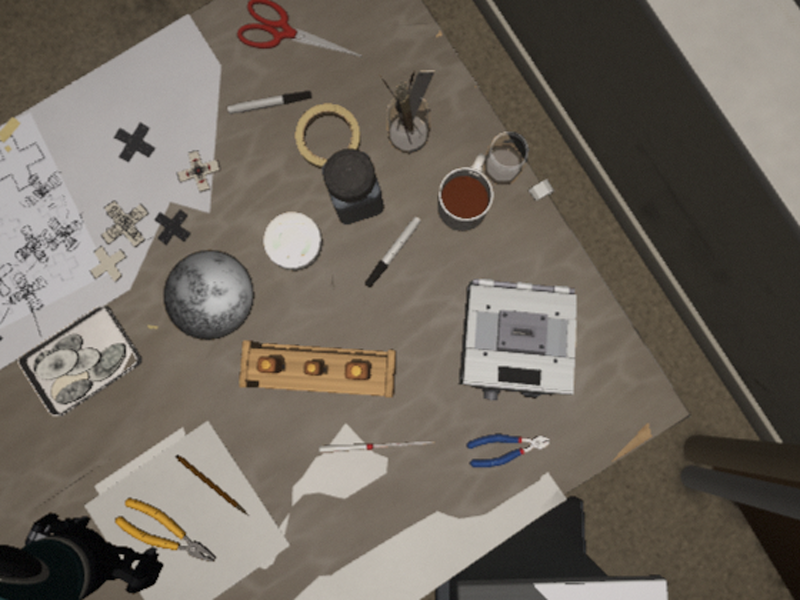

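View pics/side0.png

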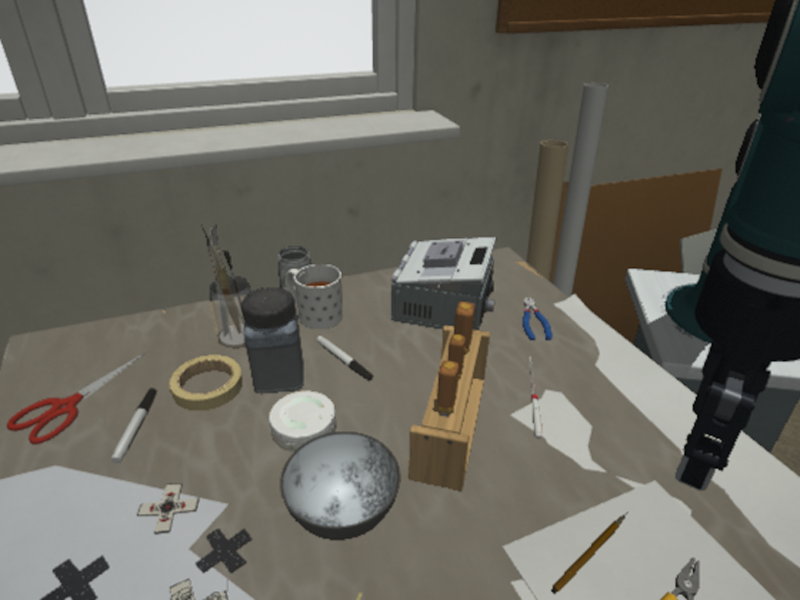

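The top view shows the rack at about (318,370) with its three handles, and the unit at (520,338) with its dial toward the robot. The pad is at (520,376) and the slot block at (523,331). I'll zoom in to tell the handles apart and pick up edges.

```bash
python3 - <<'E'
from bench import optics
import cv2,numpy as np
t=optics.camera("top")[:,:,::-1]; s=optics.camera("side")[:,:,::-1]
cv2.imwrite("pics/t.png",t);cv2.imwrite("pics/s.png",s)
r=lambda im,x,y,w,h,k:cv2.resize(im[y:y+h,x:x+w],None,fx=k,fy=k,interpolation=cv2.INTER_CUBIC)
a=r(t,165,232,115,50,7)[:, :800]
b=r(t,318,190,92,100,4); c=r(s,270,160,100,100,4)
bc=np.zeros((400,800,3),np.uint8); bc[:,:368]=b; bc[:,380:780]=c
cv2.imwrite("pics/z1.png",np.vstack([a[:,:800],bc])[:600] if 0 else cv2.resize(np.vstack([a[:,:800],bc]),(800,750))[:600])
cv2.imwrite("pics/z1.png",np.vstack([r(t,165,232,115,28,6.9)[:193,:793],cv2.resize(bc,(793,400))]))
E
```

```text
(no output)
```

View pics/z1.png

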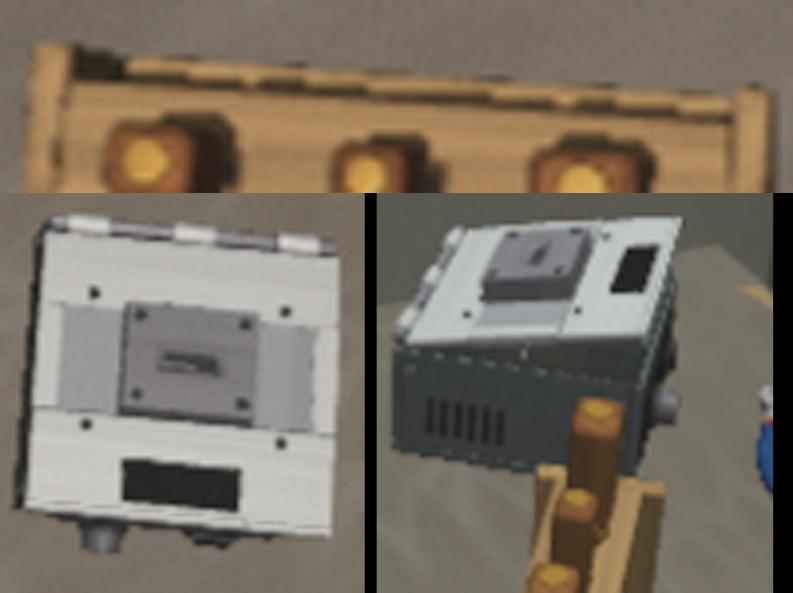

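The right-hand handle (‑y end) is about 110 px wide in the crop, against 90 for the left and 78 for the middle, so it is the wide scraper. The guard is ajar. Clicked corners: pad TL (123,459), TR (241,469), BR (239,510), BL (122,499); block TL (126,305), TR (259,316), BR (254,424), BL (121,412). Next I fit the unit and zoom in on the rack.

```bash
cat > h.py <<'E'
import numpy as np, cv2
from bench import optics
from scipy.optimize import least_squares
def proj(n,P):
    i=optics.camera_info(n); T=np.linalg.inv(i["pose"]); p=np.atleast_2d(P)@T[:3,:3].T+T[:3,3]
    K=i["intrinsics"]; return np.c_[K[0,0]*p[:,0]/-p[:,2]+K[0,2], K[1,1]*-p[:,1]/-p[:,2]+K[1,2]]
def place(q,P):  # x,y,yaw
    c,s=np.cos(q[2]),np.sin(q[2]); P=np.atleast_2d(P)
    return P@np.array([[c,s,0],[-s,c,0],[0,0,1]])+[q[0],q[1],0]
def guard(q,g,P): # g frame: hinge-relative
    P=np.atleast_2d(np.asarray(P,float)); c,s=np.cos(g),np.sin(g)
    R=np.c_[P[:,0]*c+P[:,2]*s, P[:,1], -P[:,0]*s+P[:,2]*c]
    return place(q,R+[.072,0,.085])
def crop(im,x,y,w,h,k): return cv2.resize(im[y:y+h,x:x+w],None,fx=k,fy=k,interpolation=cv2.INTER_CUBIC)
E
python3 - <<'E'
from h import *
rect=lambda cx,hx,hy,z:[(cx+hx,hy,z),(cx+hx,-hy,z),(cx-hx,-hy,z),(cx-hx,hy,z)]
M=np.array(rect(-.134,.011,.030,.009)+rect(-.072,.028,.034,.022)+[(-.072,0,.022)])
t=np.array([(123,459),(241,469),(239,510),(122,499),(126,305),(259,316),(254,424),(121,412),(190,362)],float)
t=np.c_[t[:,0]/3.965+318,(t[:,1]-193)/4+190]-.4
s=np.array([(610,290),(620,246),(658,248),(645,293),(485,276),(500,232),(592,234),(577,280),(540,256)],float)
s=np.c_[(s[:,0]/.991-380)/4+270,(s[:,1]-193)/4+160]-.4
f=lambda v:np.r_[(proj("top",guard(v[:3],v[3],M))-t).ravel(),(proj("side",guard(v[:3],v[3],M))-s).ravel()]
r=least_squares(f,[.45,-.1,0,.1],loss="soft_l1"); print(r.x); e=f(r.x).reshape(-1,2); print(e.round(1).tolist())
print("pad",guard(r.x[:3],r.x[3],[-.134,0,.009]),"shut",guard(r.x[:3],0,[-.134,0,.009]))
np.save("unit.npy",r.x)
a=crop(cv2.imread("pics/t.png"),163,232,120,50,6.5); b=crop(cv2.imread("pics/s.png"),280,205,70,140,2)
cv2.imwrite("pics/rk.png",a)
E
```

```text
[ 0.5223712   0.06123159 -0.10724803  0.17189725]
[[0.2, 0.3], [0.0, 0.1], [0.2, 0.6], [-0.1, 1.0], [-0.0, -0.6], [-0.2, -0.8], [0.2, -1.0], [-0.0, -0.6], [-0.0, -0.3], [0.5, 1.0], [1.7, 0.8], [0.8, 0.1], [0.8, 0.1], [-0.6, 1.0], [1.5, -0.3], [-0.4, -1.3], [-1.4, -0.4], [-0.6, -0.5]]
pad [[0.46422159 0.06749204 0.11678832]] shut [[0.46072742 0.06786823 0.094     ]]
```

View pics/rk.png

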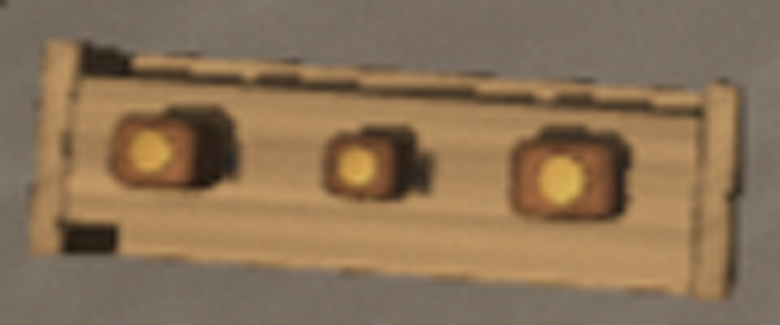

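Rack crop: panel corners at (48,40), (738,85), (728,298), (30,252). Handle-top centres at (152,151), (359,167), (563,180), the last one being the wide scraper.

```bash
python3 - <<'E'
from h import *
H=np.array([(0,.062,.158),(0,0,.154),(0,-.062,.162)])
h=np.array([(152,151),(359,167),(564,180)])/6.5+[163,232]-.4
c=np.array([(48,40),(738,85),(728,298),(30,252)])/6.5+[163,232]-.4
def f(v,o=0):
    C=[(v[3],.112,.092),(v[3],-.112,.092),(-v[3],-.112,.092),(-v[3],.112,.092)]
    return np.r_[(proj("top",place(v[:3],H))-h).ravel(),(proj("top",place(v[:3],C))-c).ravel()]
r=least_squares(f,[.45,.3,0,.03],loss="soft_l1");print(r.x,f(r.x).reshape(-1,2).round(1).tolist())
g=place(r.x[:3],[0,-.062,.132])[0];print("wide grip",g); np.save("rack.npy",r.x)
# check in side view
P=place(r.x[:3],H); print(proj("side",P)*800/560)
# ray of wide handle top
i=optics.camera_info("top");K=i["intrinsics"];d=i["pose"][:3,:3]@[(h[2,0]-K[0,2])/K[0,0],-(h[2,1]-K[1,2])/K[1,1],-1];o=i["pose"][:3,3]
print("ray",o+d*(.162-o[2])/d[2])
u=np.load("unit.npy")
from bench import state
s=state()
from scipy.spatial.transform import Rotation as R
Rt=R.from_rotvec(s["eef_rot"]).as_matrix();print(Rt.round(3))
for n,g_ in(("pad",guard(u[:3],u[3],[-.134,0,.009])[0]),("grip",g)):print(n,g_,Rt.T@(g_-s["position"])*1e3)
E
```

```text
[ 0.483842    0.35598766 -0.09495076  0.03376892] [[0.1, 0.1], [0.2, -0.2], [-0.0, -0.2], [-0.6, 0.0], [0.8, 0.2], [0.2, 0.1], [-0.6, 0.0]]
wide grip [0.47796389 0.29426694 0.132     ]
[[449.53569097 363.58151493]
 [457.84621147 335.86526835]
 [465.69330848 304.64054945]]
ray [0.47753539 0.29421714 0.162     ]
[[-0.904  0.429 -0.   ]
 [ 0.429  0.904 -0.001]
 [-0.    -0.001 -1.   ]]
pad [0.46422159 0.06749204 0.11678832] [-390.48698763 -389.62871794  114.34977684]
grip [0.47796389 0.29426694 0.132     ] [-305.71787754 -178.86138164   98.90868842]
```

Emit:
arm_command(motion=[-15,-15,2,0,0,0.05,-40,-40,4,0,0,0.13,-65,-65,6,0,0,0.21,-90,-90,9,0,0,0.29,-115,-115,12,0,0,0.37,-140,-140,14,0,0,0.45,-165,-165,17,0,0,0.53,-190,-190,20,0,0,0.61,-215,-215,22,0,0,0.69,-240,-240,24,0,0,0.77,-265,-265,27,0,0,0.85,-290,-290,30,0,0,0.93], gripper=1)

```text
t: 1.2
position: [0.4165, 0.1994, 0.2014]
eef_rot: [-1.996, -2.426, -0.001]
wrist_force: [-0.0, 0.1, 0.8]
width: 0.0
```

```bash
cat > go.py <<'E'
import sys,numpy as np
from bench import state
from scipy.spatial.transform import Rotation as R
s=state(); Rt=R.from_rotvec(s["eef_rot"]).as_matrix()
x,y,z,yaw=map(float,sys.argv[1:5])
Y=np.array([np.cos(yaw),np.sin(yaw),0]);Z=np.array([0,0,-1.]);T=np.c_[np.cross(Y,Z),Y,Z]
print("t",s["t"],"pos",s["position"].round(4),"F",s["wrist_force"].round(1),"w",round(s["width"],3),"z-axis",Rt[:,2].round(4))
print("shift",(Rt.T@([x,y,z]-s["position"])*1e3).round(1),"turn",R.from_matrix(Rt.T@T).as_rotvec().round(4))
E
python3 go.py .464 .0675 .135 -.107
```

```text
t 1.2 pos [0.4165 0.1994 0.2014] F [-0.   0.1  0.8] w 0.0 z-axis [ 4.e-04  5.e-04 -1.e+00]
shift [-138.6   21.1   66.3] turn [ 0.0004 -0.0005  0.3012]
```

Emit:
arm_command(motion=[-25,4,10,0,0,0.06,-55,8,20,0,0,0.13,-85,13,30,0,0,0.2,-110,17,42,0,0,0.26,-130,20,54,0,0,0.3,-138.6,21.1,66,0,0,0.3012,-138.6,21.1,66,0,0,0.3012,-138.6,21.1,66,0,0,0.3012])

```text
t: 1.87
position: [0.4638, 0.0691, 0.135]
eef_rot: [-2.334, -2.102, 0.002]
wrist_force: [0.3, 0.1, 0.1]
width: 0.001
```

```bash
python3 go.py .462 .0675 .094 -.107; python3 - <<'E'
from h import *
t=optics.camera("top")[:,:,::-1]; s=optics.camera("side")[:,:,::-1]
a=crop(t,310,180,110,110,3.6);b=crop(s,270,120,110,110,3.6);cv2.imwrite("pics/p2.png",np.hstack([a,b]))
E
```

```text
t 1.8667 pos [0.4638 0.0691 0.135 ] F [0.3 0.1 0.1] w 0.001 z-axis [-1.4e-03 -4.0e-04 -1.0e+00]
shift [-1.7 -1.6 41. ] turn [-0.0014  0.0006  0.0029]
```

View pics/p2.png

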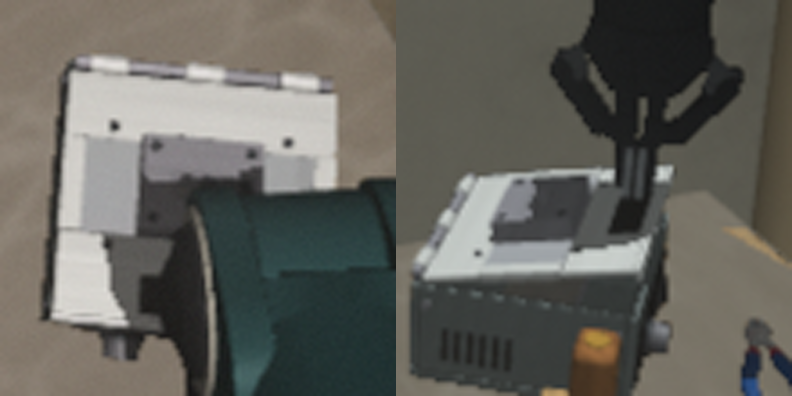

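In the side view (~(632,190) in the picture) the closed fingertips are directly over the pad. Pressing now.

Emit:
arm_command(motion=[-1,-1,6,0,0,0,-1,-1,12,0,0,0,-1,-1,16,0,0,0,-1,-1,20,0,0,0,-1,-1,24,0,0,0,-1,-1,28,0,0,0,-1,-1,32,0,0,0,-1,-1,35,0,0,0,-1,-1,37,0,0,0,-1,-1,38,0,0,0])

```text
t: 2.8
position: [0.4627, 0.0683, 0.0968]
eef_rot: [-2.333, -2.103, 0.001]
wrist_force: [-2.0, 1.3, 3.8]
width: -0.001
```

Emit:
arm_command(motion=[0,0,1,0,0,0,0,0,2,0,0,0,0,0,3,0,0,0,0,0,3.5,0,0,0,0,0,3.5,0,0,0])

```text
t: 3.22
position: [0.463, 0.0682, 0.094]
eef_rot: [-2.333, -2.103, 0.0]
wrist_force: [-3.9, 0.3, 7.1]
width: -0.001
```

Emit:
arm_command(motion=[0,0,1,0,0,0,0,0,1.5,0,0,0,0,0,1.5,0,0,0])

```text
t: 3.47
position: [0.4631, 0.0683, 0.0938]
eef_rot: [-2.333, -2.103, -0.001]
wrist_force: [-9.2, -0.0, 23.6]
width: -0.004
```

Emit:
arm_command(motion=[0,0,1,0,0,0,0,0,1.5,0,0,0,0,0,1.5,0,0,0])

```text
t: 3.72
position: [0.4631, 0.0683, 0.0936]
eef_rot: [-2.332, -2.102, -0.001]
wrist_force: [-14.8, -1.6, 40.0]
width: -0.0
```

Emit:
arm_command(motion=[0,0,-10,0,0,0,0,0,-40,0,0,0,0,0,-75,0,0,0,0,0,-110,0,0,0,0,0,-125,0,0,0])

```text
t: 4.13
position: [0.4661, 0.0682, 0.2199]
eef_rot: [2.331, 2.1, 0.011]
wrist_force: [1.3, 0.0, 0.6]
width: -0.001
```

```bash
python3 go.py .4778 .2942 .20 -.095;
```

```text
t 4.1333 pos [0.4661 0.0682 0.2199] F [1.3 0.  0.6] w -0.001 z-axis [ 0.008   0.0018 -1.    ]
shift [226.  -12.   20.4] turn [ 0.0078 -0.0026 -0.0093]
```

Emit:
arm_command(motion=[20,-1,0,0,0,0,50,-2,0,0,0,0,85,-4,0,0,0,0,120,-6,0,0,0,0,155,-8,0,0,0,0,185,-10,5,0,0,0,210,-11,12,0,0,0,226,-12,20,0,0,0,226,-12,20,0,0,0,226,-12,20,0,0,0], gripper=-1)

```text
t: 4.97
position: [0.4745, 0.294, 0.1948]
eef_rot: [2.332, 2.104, -0.002]
wrist_force: [-0.2, -0.7, 0.0]
width: 1.004
```

```bash
python3 go.py .4777 .2942 .113 -.095; python3 - <<'E'
from h import *
t=optics.camera("top")[:,:,::-1]; s=optics.camera("side")[:,:,::-1]
cv2.imwrite("pics/s3f.png",s); cv2.imwrite("pics/t3f.png",t)
a=crop(t,310,180,110,110,3.6);b=crop(s,270,120,110,110,3.6);cv2.imwrite("pics/p3.png",np.hstack([a,b]))
E
```

```text
t 4.9667 pos [0.4745 0.294  0.1948] F [-0.2 -0.7  0. ] w 1.004 z-axis [-4.0e-04 -1.7e-03 -1.0e+00]
shift [ 0.7  3.2 81.8] turn [-0.0003  0.0017 -0.0076]
```

View pics/p3.png

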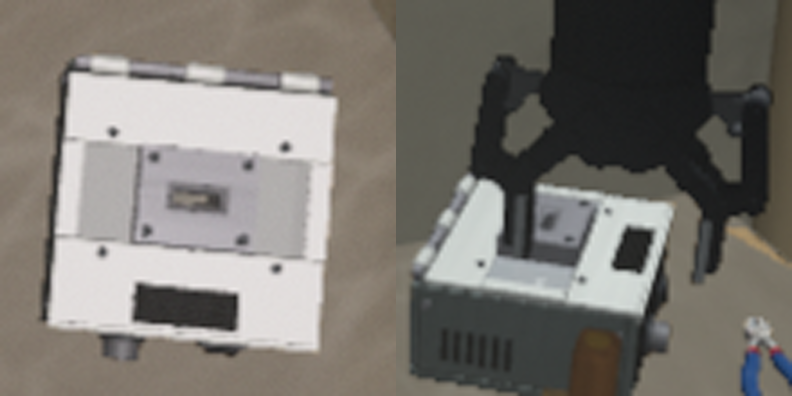

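The left half shows the guard lying flat and shut, with the slot at about (197,198). The fingers straddle the wide scraper. I'll refit the unit with the guard at 0 while descending on the handle.

```bash
python3 - <<'E'
from h import *
rect=lambda cx,hx,hy,z:[(cx+hx,hy,z),(cx+hx,-hy,z),(cx-hx,-hy,z),(cx-hx,hy,z)]
M=np.array(rect(-.134,.011,.030,.009)+rect(-.072,.028,.034,.022)+[(-.072,0,.022)])
t=np.array([(134,284),(239,292),(236,331),(132,322),(138,145),(257,156),(252,254),(133,243),(197,198)],float)/3.6+[310,180]-.4
w=np.ones((9,1));w[8]=2
f=lambda v:((proj("top",guard(v[:3],0,M))-t)*w).ravel()
r=least_squares(f,[.52,.06,-.1],loss="soft_l1"); print(r.x,f(r.x).reshape(-1,2).round(1).tolist()); np.save("unit2.npy",r.x)
p=np.array([.4630,.0683,.094]);print(place(r.x,[-.062,0,.094]))
E
```

```text
[ 0.52157647  0.0622855  -0.11235702] [[0.1, 0.0], [-0.0, 0.2], [0.1, 0.1], [-0.1, 0.2], [0.5, -0.1], [0.5, -0.4], [0.1, -0.4], [-0.1, -0.1], [-0.6, 0.2]]
[[0.45996741 0.06923699 0.094     ]]
```

Emit:
arm_command(motion=[0.3,3,10,0,0,-0.007,0.3,3,25,0,0,-0.007,0.3,3,40,0,0,-0.007,0.3,3,55,0,0,-0.007,0.3,3,68,0,0,-0.007,0.3,3,78,0,0,-0.007,0.3,3,82,0,0,-0.007,0.3,3,82,0,0,-0.007,0.3,3,82,0,0,-0.007])

```text
t: 5.82
position: [0.478, 0.2941, 0.1141]
eef_rot: [2.326, 2.111, 0.001]
wrist_force: [-0.0, 0.3, 0.1]
width: 1.0
```

Emit:
arm_command(motion=[0,0,0,0,0,0,0,0,0,0,0,0,0,0,0,0,0,0,0,0,0,0,0,0,0,0,0,0,0,0,0,0,0,0,0,0,0,0,0,0,0,0,0,0,0,0,0,0], gripper=1, squeeze=50)

```text
t: 6.48
position: [0.4777, 0.2946, 0.1142]
eef_rot: [-2.326, -2.112, -0.001]
wrist_force: [-0.9, 0.3, 4.0]
width: 0.277
```

```bash
python3 go.py .4777 .2942 .23 -.095
```

```text
t 6.4833 pos [0.4777 0.2946 0.1142] F [-0.9  0.3  4. ] w 0.277 z-axis [ 3.e-04  5.e-04 -1.e+00]
shift [-3.000e-01  1.000e-01 -1.158e+02] turn [ 0.0003 -0.0005 -0.0012]
```

Emit:
arm_command(motion=[0,0,-3,0,0,0,0,0,-10,0,0,0,0,0,-20,0,0,0,0,0,-32,0,0,0,0,0,-45,0,0,0,0,0,-58,0,0,0,0,0,-71,0,0,0,0,0,-84,0,0,0,0,0,-97,0,0,0,0,0,-108,0,0,0,0,0,-115,0,0,0,0,0,-115,0,0,0])

```text
t: 7.48
position: [0.4784, 0.2949, 0.231]
eef_rot: [2.326, 2.112, 0.006]
wrist_force: [0.0, 0.1, -1.7]
width: 0.275
```

```bash
python3 go.py .5216 .0623 .23 -.112
```

```text
t 7.4833 pos [0.4784 0.2949 0.231 ] F [ 0.   0.1 -1.7] w 0.275 z-axis [ 0.0029  0.0024 -1.    ]
shift [-227.4   65.4    0.6] turn [ 0.0026 -0.0027  0.0157]
```

Emit:
arm_command(motion=[-10,3,0,0,0,0,-30,9,0,0,0,0.002,-55,16,0,0,0,0.004,-80,23,0,0,0,0.006,-105,30,0,0,0,0.008,-130,37,0,0,0,0.01,-155,44,0,0,0,0.012,-180,51,0,0,0,0.014,-203,58,0,0,0,0.016,-220,63,0,0,0,0.016,-227.4,65.4,0,0,0,0.016,-227.4,65.4,0,0,0,0.016])

```text
t: 8.48
position: [0.5205, 0.059, 0.2282]
eef_rot: [2.347, 2.088, -0.002]
wrist_force: [-0.0, 0.6, -1.9]
width: 0.272
```

Emit:
arm_command(motion=[0,0,0,0,0,0,0,0,0,0,0,0])

```text
t: 8.65
position: [0.5203, 0.0632, 0.2284]
eef_rot: [-2.34, -2.095, 0.001]
wrist_force: [0.3, 1.3, -1.8]
width: 0.274
```

```bash
python3 go.py .5216 .0623 .22 -.112;python3 - <<'E'
from h import *
from bench import state
t=optics.camera("top")[:,:,::-1]; s=optics.camera("side")[:,:,::-1]
cv2.imwrite("pics/s4f.png",s); cv2.imwrite("pics/t4f.png",t)
a=crop(t,310,190,100,95,4);b=crop(s,275,110,100,140,4)
b=crop(s,285,130,80,95,6);cv2.imwrite("pics/p4.png",b)
print("slot side",(proj("side",place(np.load("unit2.npy"),[0,0,.107]))-[285,130])*6)
u=np.load("unit2.npy");P=state()["position"]
tip=P-[0,0,.0972]; print("tip",tip,(proj("side",tip)-[285,130])*6)
E
```

```text
t 8.65 pos [0.5203 0.0632 0.2284] F [ 0.3  1.3 -1.8] w 0.274 z-axis [-9.e-04  5.e-04 -1.e+00]
shift [-0.7  1.4  8.4] turn [-0.0009 -0.0004  0.0017]
slot side [[162.76457286 297.07611495]]
tip [0.52042964 0.06327221 0.13135826] [[168.74300641 246.57065034]]
```

View pics/p4.png

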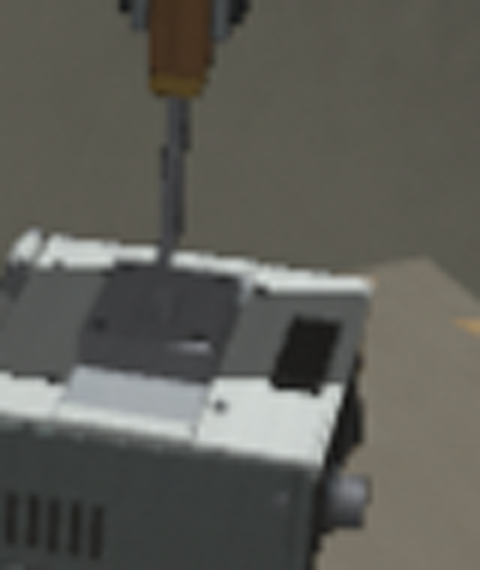

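The blade hangs upright in the side view with its end at about (171,262), near the predicted (169,247), and the slot mouth is predicted at (163,297). I'll trim x/y, then descend to just above the mouth.

Emit:
arm_command(motion=[-0.7,1.3,3,0,0,0.001,-0.7,1.3,7,0,0,0.001,-0.7,1.3,12,0,0,0.001,-0.7,1.3,17,0,0,0.001,-0.7,1.3,20,0,0,0.001,-0.7,1.3,20,0,0,0.001,-0.7,1.3,20,0,0,0.001,-0.7,1.3,20,0,0,0.001])

```text
t: 9.42
position: [0.5221, 0.0609, 0.2089]
eef_rot: [2.344, 2.092, 0.0]
wrist_force: [0.3, 0.1, -2.3]
width: 0.275
```

```bash
python3 go.py .5216 .0626 .20 -.112
```

```text
t 9.4167 pos [0.5221 0.0609 0.2089] F [ 0.3  0.1 -2.3] w 0.275 z-axis [ 3.e-04 -0.e+00 -1.e+00]
shift [ 1.7 -0.7  8.9] turn [ 0.0003 -0.     -0.0014]
```

Emit:
arm_command(motion=[1.5,-0.6,0,0,0,-0.001,1.5,-0.6,1,0,0,-0.001,1.5,-0.6,2,0,0,-0.001,1.5,-0.6,3,0,0,-0.001,1.5,-0.6,4,0,0,-0.001,1.5,-0.6,5,0,0,-0.001,1.5,-0.6,6,0,0,-0.001,1.5,-0.6,7,0,0,-0.001,1.5,-0.6,8,0,0,-0.001])

```text
t: 10.17
position: [0.5217, 0.0625, 0.201]
eef_rot: [2.342, 2.093, 0.0]
wrist_force: [-1.9, -1.4, 5.1]
width: 0.271
```

```bash
python3 go.py .5216 .0626 .19 -.112
```

```text
t 10.1667 pos [0.5217 0.0625 0.201 ] F [-1.9 -1.4  5.1] w 0.271 z-axis [ 3.e-04  1.e-04 -1.e+00]
shift [ 0.1 -0.1 11. ] turn [ 0.0002 -0.0002 -0.0002]
```

Emit:
arm_command(motion=[-0.4,-0.4,0,0,0,0,-0.8,-0.8,0,0,0,0,-0.8,-0.8,0.5,0,0,0,-0.8,-0.8,1,0,0,0])

```text
t: 10.5
position: [0.5207, 0.0616, 0.1997]
eef_rot: [2.342, 2.093, 0.0]
wrist_force: [1.2, 1.0, -1.5]
width: 0.273
```

Emit:
arm_command(motion=[0.3,0.3,0.5,0,0,0,0.3,0.3,1.5,0,0,0,0.3,0.3,2.5,0,0,0,0.3,0.3,3.5,0,0,0,0.3,0.3,4.5,0,0,0])

```text
t: 10.92
position: [0.5208, 0.0619, 0.195]
eef_rot: [-2.343, -2.093, 0.001]
wrist_force: [-0.0, 0.6, -2.1]
width: 0.277
```

The blade is in the slot with no load. Continuing down.

Emit:
arm_command(motion=[0,0,2,0,0,0,0,0,4,0,0,0,0,0,6,0,0,0,0,0,8,0,0,0,0,0,10,0,0,0,0,0,12,0,0,0])

```text
t: 11.42
position: [0.521, 0.0619, 0.1831]
eef_rot: [2.343, 2.093, -0.0]
wrist_force: [-0.7, -1.0, -1.3]
width: 0.277
```

```bash
python3 go.py .5208 .0619 .152 -.112
```

```text
t 11.4167 pos [0.521  0.0619 0.1831] F [-0.7 -1.  -1.3] w 0.277 z-axis [-1.e-04 -1.e-04 -1.e+00]
shift [-0.  -0.2 31.1] turn [-0.0001  0.0001 -0.0003]
```

Emit:
arm_command(motion=[0,-0.1,3,0,0,0,0,-0.1,6,0,0,0,0,-0.1,9,0,0,0,0,-0.1,12,0,0,0,0,-0.1,15,0,0,0,0,-0.1,18,0,0,0,0,-0.1,21,0,0,0,0,-0.1,24,0,0,0,0,-0.1,26,0,0,0,0,-0.1,28,0,0,0,0,-0.1,28,0,0,0])

```text
t: 12.33
position: [0.5208, 0.062, 0.1549]
eef_rot: [2.343, 2.093, -0.0]
wrist_force: [-0.9, -1.1, -2.8]
width: 0.273
```

Emit:
arm_command(motion=[0,0,1,0,0,0,0,0,2,0,0,0,0,0,3,0,0,0,0,0,4,0,0,0,0,0,5,0,0,0,0,0,6,0,0,0,0,0,7,0,0,0,0,0,8,0,0,0,0,0,9,0,0,0,0,0,9,0,0,0])

```text
t: 13.17
position: [0.521, 0.062, 0.1464]
eef_rot: [2.343, 2.093, 0.0]
wrist_force: [-0.2, -2.4, 1.0]
width: 0.276
```

Emit:
arm_command(motion=[0,0,0.7,0,0,0,0,0,1.4,0,0,0,0,0,2,0,0,0,0,0,2,0,0,0])

```text
t: 13.5
position: [0.521, 0.062, 0.1445]
eef_rot: [2.343, 2.093, 0.0]
wrist_force: [-1.1, -2.4, 4.3]
width: 0.276
```

Emit:
arm_command(motion=[-0.2,0,0.7,0,0,0,-0.2,0,1.4,0,0,0,-0.2,0,2,0,0,0,-0.2,0,2,0,0,0])

```text
t: 13.83
position: [0.521, 0.0619, 0.1424]
eef_rot: [2.343, 2.093, 0.001]
wrist_force: [-1.2, -1.9, 5.1]
width: 0.275
```

Emit:
arm_command(motion=[0,0,0.7,0,0,0,0,0,0.7,0,0,0,0,0,0.7,0,0,0,0,0,0.7,0,0,0,0,0,0.7,0,0,0,0,0,0.7,0,0,0])

```text
t: 14.33
position: [0.521, 0.0619, 0.1418]
eef_rot: [2.343, 2.093, 0.001]
wrist_force: [-1.4, -2.1, 5.2]
width: 0.279
```

```bash
python3 go.py .521 .062 .142 -.112;python3 - <<'E'
from h import *
s=optics.camera("side")[:,:,::-1]
cv2.imwrite("pics/p5.png",crop(s,250,120,140,150,4))
E
```

```text
t 14.3333 pos [0.521  0.0619 0.1418] F [-1.4 -2.1  5.2] w 0.279 z-axis [ 3.e-04  2.e-04 -1.e+00]
shift [ 0.1 -0.  -0.2] turn [ 0.0003 -0.0002 -0.0003]
```

View pics/p5.png

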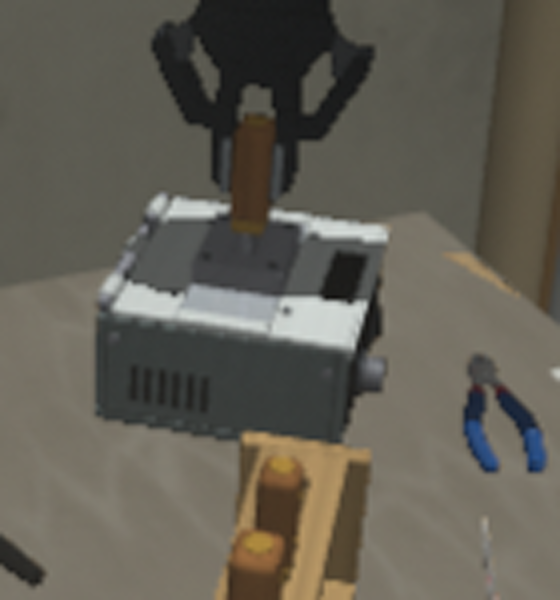

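The side view shows the guard flat, the scraper upright in the jaws at (255,175) with its blade in the slot, and the other two handles still in the rack. The measured height puts the plate about 5.4 mm down and the force about 3.4 mm, both within the 2–8.5 mm band. Handing in.

```bash
python3 -c "
from bench import sign_off
print(sign_off())"
```

```text
the job is handed in; nothing more can be done
None
```

I pressed the guard shut, took the widest scraper from the rack, passed its blade through the slot and pressed the honing plate about half-way down. I handed the job in at about 14.4 s, still gripping the scraper; no verdict was reported.

- **Guard:** It reached its hard stop with the fingertips at 93.8 mm on the pad (94 mm expected when shut). The force there rose to about 40 N vertical, from about 7 N while the guard was still moving. The later pictures show the guard lying flat.
- **Blade in the slot:** The blade touched the slot's bevel once on the way in, with about 7 N. A shift of under 1 mm cleared it.
- **Plate depth:** The two estimates disagree somewhat. Height gives about 5.4 mm and force about 3.4 mm, probably because of slot friction or a small slip in the grip. Both lie inside the 2–8.5 mm allowed.
- **Scraper:** The last reading has the tool within 0.001 rad of vertical and about 0.7 mm from the measured slot axis. It was gripped at 50 N.
- **Other things:** The last picture shows the other two scrapers in the rack and the cutters undisturbed. I did not check the rest of the bench again with the camera.

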